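# Extend the docked telescopic duster and hold it out

## Robot

A 6-joint arm with a two-finger parallel gripper is mounted at the origin on a cart in front of the work surface, level with it; the furniture and walls round the work are solid. World frame = base frame: x ahead of the robot, y to its left, z up, the work surface at z = 0. Lengths are in m, angles in rad, forces in N, time in s.
With the tool pointing down it reaches from about 0.275 to 0.875 m from the base axis. Payload 12.5 kg.
Tool frame: the origin (TCP) lies at the very end of the fingers, on their centre line; the grasp point (between the pads) lies 19 mm behind it; z points along the fingers, y is the line along which they close (so a half turn about z gives the same grasp; the last joint's range is limited). The gripper opens to 85 mm and grips with 20 to 120 N. Pads are 22 mm wide; open, the fingers measure 114 mm over their backs; the gripper's body (76 mm by 85 mm) begins 54 mm behind the grasp point. The pads swing forward as they close: fully open they stand 13 mm farther back than shut.
Start: joints at [1.018, 0.351, 1.652, -0, 1.139, -0.085], TCP at [0.248, 0.491, 0.231] pointing down, gripper open.
Joint ranges: [-2.75, 2.75], [-0.79, 2.1], [0.01, 2.65], [-1.57, 4.71], [0.07, 3.14], [-2.87, 2.87]. Speed limits (rad/s): [2.22, 2.22, 2.79, 3.14, 3.14, 3.14].

## Interface

Orientations are given as a unit quaternion [x, y, z, w].
In Python, from plant import bot gives the robot as it stands.
- The arm moves only by the tool send_rows, never from a script. Its argument "plan" is a list that holds one entry, the list of rows, each a list of 6 numbers: the shift along the tool's x, y, z in cm, then the turn, a rotation vector about the tool's x, y, z in rad. A call has 1 to 20 rows; each row is the pose to reach, as a shift and turn from the pose commanded when the call began, along the tool's axes at that moment; what a row does not reach only later rows make up. A row lasts 1/12 s, in which the tool goes at most 41.7 mm and 7.16 degrees, less where a joint would pass 70% of its speed; a pose out of reach is approached as far as the arm can. A call with a gripper value outside its range is refused whole. "gripper" is the closure in counts, from 0 (fully open) to 255 (shut), set as the call begins (left out, the last holds). The fingers move at their own pace and stop on an object; the grip force is fixed at half the most. Time passes only in rows, so rows that repeat a pose let the fingers close. It gives the time, the measured TCP pose, the force, the opening and the grip force at its end, in the units of the state.
- bot.get_obs(): the state, without advancing time (a new reading comes with each control period).
- bot.get_image(name): name is "scene" or "side" or "wrist"; returns a dict with "image" (384x512x3 uint8, red, green, blue), "depth" (384x512 float32, m along the optical axis (not along the pixel's ray), 0 where there is no reading), "K" (3x3 intrinsics, pixels), "k1" (the pictures are not rectified: a ray, as slopes to the right and down, at radius r is drawn at 1 + k1 r^2 times it, then the intrinsics apply), "eye" and "rotation" of the camera in the world. Camera axes: x right, y down, z forward; pixel columns grow to the right and rows downward; lengths in m; the calibration is good to about 2 mm. A picture is of the moment at which its call begins.
- bot.sign_off(): hands the job in; it is judged then, once.
The state is a dict: "time": time; "joints": joint angles; "qvel": joint speeds; "joint_torque": joint torques, N m; "tool_pos": TCP position; "eef_rot": TCP orientation; "ft_force": force on the tool from outside, world axes, zero at the start; "moment": the same for the moment, N m; "grip_width": opening from 0.0 (shut) to 1.0 (fully open); "grasp_force": force on a finger pad.
Only numpy, scipy, OpenCV 4.12 (cv2) and the standard library are available. Lean on these libraries where they do the work, as an engineer would, in place of code of your own. Each camera call takes 0.05 s, during which the arm holds its last target. There are 200 camera calls.

## Task

The telescopic duster with the blue grip stands in its dock: squeeze its grip so that the orange button on the side is pressed in, then pull the grip straight up past the first stop to the second stop, all the way out. Keep holding it there for at least three seconds, so that I can tighten its collar, and finish while still holding it fully extended. Leave the green-gripped duster pushed in and do not knock over or shove the honey jar, the creamer tub or the espresso cup.

Things in the scene. Friction and masses are not known exactly. Their poses are not given: they have to be found in the camera images.
- blue_dock: fixed dock and outer tube of the duster with the blue grip, which stands upright, brush head down, on a round black foot 90 mm across; it cannot move. Origin: centre of the foot's underside on the worktop; z up along the tube; +y points to the side on which the orange button sits. Foot 16 mm high, outer tube 28 mm across, ribbed black collar 37 mm across from z = 118 to 140 mm.
- blue_grip: blue block-shaped grip at the top of the duster's telescoping inner tube: 28 mm (x) by 34 mm (y) by 52 mm (z), edges rounded. Origin: centre of its underside, on the tube's axis, 148 mm above the worktop when the pole is pushed in; axes parallel to the dock's.
- blue_squeeze (a point): point at the middle of that grip, 26 mm above its underside and level with the middle of the button (174 mm above the worktop when pushed in, 264 mm at the second stop); axes as the grip. The flat +y and -y faces lie 17 mm either side of it.
- blue_button (a joint): orange button on the blue grip's +y face, 16 mm wide, 24 mm high, standing 10 mm proud (44 mm over button and opposite face; 35 pressed). Value: how far pressed in towards -y, 0 to 0.009 m. Its spring pushes back with 3 N out, 7 N in. In by more than about 3 mm it frees the catch inside: squeeze it against the grip's -y face with 20 N or more.
- blue_pole (a joint): how far the blue grip is pulled up out of the outer tube, m: 0 in and caught (1 mm of play); 0.045 first stop (catches there if the button is out; a black ring on the steel tube shows); 0.090 second stop, hard end of travel (a red ring shows). Spring and weight pull it down with 4.5 N (in) to 6.5 N (out), friction 1 N; nothing catches it at the second stop: let go, it slides back.
- green_dock: fixed dock and outer tube of the duster with the green grip, which stands upright, brush head down, on a round black foot 90 mm across; it cannot move. Origin: centre of the foot's underside on the worktop; z up along the tube; +y points to the side on which the orange button sits. Foot 16 mm high, outer tube 28 mm across, ribbed black collar 37 mm across from z = 118 to 140 mm.
- green_grip: green block-shaped grip at the top of the duster's telescoping inner tube: 28 mm (x) by 34 mm (y) by 52 mm (z), edges rounded. Origin: centre of its underside, on the tube's axis, 148 mm above the worktop when the pole is pushed in; axes parallel to the dock's.
- green_squeeze (a point): point at the middle of that grip, 26 mm above its underside and level with the middle of the button (174 mm above the worktop when pushed in, 264 mm at the second stop); axes as the grip. The flat +y and -y faces lie 17 mm either side of it.
- green_button (a joint): orange button on the green grip's +y face, 16 mm wide, 24 mm high, standing 10 mm proud (44 mm over button and opposite face; 35 pressed). Value: how far pressed in towards -y, 0 to 0.009 m. Its spring pushes back with 3 N out, 7 N in. In by more than about 3 mm it frees the catch inside: squeeze it against the grip's -y face with 20 N or more.
- green_pole (a joint): how far the green grip is pulled up out of the outer tube, m: 0 in and caught (1 mm of play); 0.045 first stop (catches there if the button is out; a black ring on the steel tube shows); 0.090 second stop, hard end of travel (a red ring shows). Spring and weight pull it down with 4.5 N (in) to 6.5 N (out), friction 1 N; nothing catches it at the second stop: let go, it slides back.
- honey_jar: loose honey jar with a green cap, 59 mm across, 85 mm high; origin at the centre of its underside
- creamer: loose pink and white creamer tub, 72 mm across, 71 mm high; origin at the centre of its underside
- espresso_cup: loose white espresso cup with blue and red stripes, 63 by 90 mm with its handle, 49 mm high; origin at the centre of its underside
Things that resemble listed ones, but are neither listed nor needed, are in the scene too. What is shaped like the honey_jar but yellow is not meant.

How it is judged:
On the way, in this order (a step that is already met when the one before it is completed fails the run):
1. the blue duster's button is pressed in by the fingers while the pole is still pushed in (value of joint blue_button above 0.004 m and value of joint blue_pole below 0.02 m and contact force between the fingers and blue_grip above 2 N), for 0.1 s.
2. the blue grip is held by the fingers at the second stop for two and a half seconds (value of joint blue_pole above 0.083 m and contact force between the fingers and blue_grip above 2 N), for 2.5 s.
At the end, for the whole second after the job is handed in: The blue grip is held by the fingers (more than 2 N) at the second stop (pole out by more than 83 of 90 mm) and at rest; the green pole is in (less than 10 mm out); honey jar, creamer tub and espresso cup stand upright within 30 mm of where they began (all of step 2 and velocity of joint blue_pole between -0.01 and 0.01 m/s and value of joint green_pole below 0.01 m and distance of each of honey_jar, creamer, espresso_cup from where it was at the start of the episode below 0.03 m and angle between each of honey_jar, creamer, espresso_cup's own z axis and vertical below 0.3 rad); the arm keeps its last pose, push and grip.
It fails at once if the green duster is pulled out (value of joint green_pole above 0.02 m).
It fails at once if the honey jar is shoved or knocked over (distance of honey_jar from where it was at the start of the episode above 0.03 m or angle between honey_jar's own z axis and vertical above 0.5 rad).
It fails at once if the creamer tub is shoved or knocked over (distance of creamer from where it was at the start of the episode above 0.03 m or angle between creamer's own z axis and vertical above 0.5 rad).
It fails at once if the espresso cup is shoved or knocked over (distance of espresso_cup from where it was at the start of the episode above 0.03 m or angle between espresso_cup's own z axis and vertical above 0.5 rad).
It also fails if it takes over 35 s, if anything falls off the work surface, if the arm or the gripper's body presses on something with over 40 N, if the wrist force passes 120 N, or if a joint passes its speed limit or range.

## Working session

There is one attempt and no reset: what is moved stays moved. The work goes in short steps, Python scripts to look and compute and a tool call to move; the robot and the scene stay as the last step left them, time stands still between calls to the robot, and variables do not carry over. Pictures are saved under pics/ and viewed, at most 10 in all, crops included, and the job is handed in when it is done.

Besides the shell and the picture viewer there is one more tool, called after ">>>" as name([rows], argument=value, ...), one row to a line, values as JSON. send_rows: Moves the arm, as the interface text tells. Its arguments: {"type":"object","properties":{"plan":{"type":"array"},"gripper":{"type":"number"}},"required":["plan"]}

```bash
mkdir -p pics
cat > h.py <<'E'
import numpy as np, cv2
from plant import bot
def pts(d):
    K=d["K"];h,w=d["depth"].shape
    u,v=np.meshgrid(np.arange(w),np.arange(h))
    a=(u-K[0,2])/K[0,0];b=(v-K[1,2])/K[1,1]
    x,y=a.copy(),b.copy()
    for _ in range(10):
        s=1+d["k1"]*(x*x+y*y);x,y=a/s,b/s
    Z=d["depth"]
    return np.stack([x*Z,y*Z,Z],-1)@np.array(d["rotation"]).T+np.array(d["eye"])
E
python3 - <<'E'
from h import *
ims=[]
for n in ("scene","side"):
    d=bot.get_image(n); np.savez(f"{n}.npz",**d); print(n,d["eye"],d["k1"],d["K"][0]);print(d["rotation"])
    cv2.imwrite(f"pics/{n}.png",d["image"][:,:,::-1])
print(bot.get_obs())
E
```

```text
scene [ 0.00993321 -0.52772999  0.61379049] -0.05258657257691582 [349.52167134   0.         259.31436657]
[ 0.82752375 -0.31372486  0.17115245 -0.43299883]
side [ 0.46026439 -0.98370899  1.01464854] -0.015925012305834412 [439.24681522   0.         255.81919329]
[ 0.91470511 -0.02319643  0.00796744 -0.403377  ]
{'time': 0.1, 'joints': array([ 1.01836270e+00,  3.51197713e-01,  1.65235856e+00, -3.86762983e-05,
        1.13908888e+00, -8.45388223e-02]), 'qvel': array([-0.00022768, -0.00047661,  0.00042821, -0.00138329,  0.00097533,
       -0.0007029 ]), 'joint_torque': array([ 2.04447912e-03, -5.06825173e+01, -2.91876251e+01,  3.75097159e-06,
        2.57426997e-03,  5.00252767e-06]), 'tool_pos': array([0.2478543 , 0.49065566, 0.23080442]), 'eef_rot': array([ 2.31811280e-01,  9.72760635e-01, -5.05281297e-04, -1.48106922e-04]), 'ft_force': array([ 0.12037866,  0.45808887, -0.00486254]), 'moment': array([-0.00937162,  0.03413334,  0.00598448]), 'grasp_force': 0.0, 'grip_width': 0.9991358416356814}
```

View pics/scene.png

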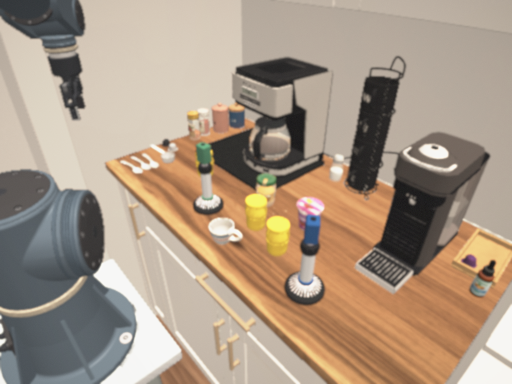

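View pics/side.png

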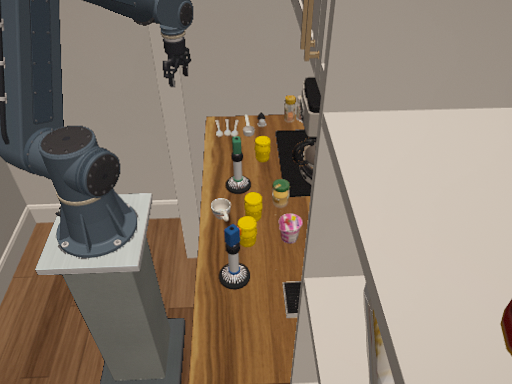

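Scene view: the blue-gripped duster is at about (312,230) and the green one at (204,155). The honey jar with the green cap is at (266,185), next to yellow lookalike jars at (257,212), (278,235) and (205,157). The creamer is at (310,210) and the cup at (223,231). The side view shows the blue grip at (232,236). No orange button is visible, so it must face away from both cameras. Next I'll measure and enlarge the blue grip.

```bash
sed -i 's/np.array(d\["rotation"\]).T/Rotation.from_quat(d["rotation"]).as_matrix().T/; 1a from scipy.spatial.transform import Rotation' h.py
python3 - <<'E'
from h import *
out=[]
for n,c in (("scene",(312,245)),("side",(234,245))):
    d=dict(np.load(n+".npz")); P=pts(d); hsv=cv2.cvtColor(d["image"],cv2.COLOR_RGB2HSV)
    ok=(d["depth"]>0)&(P[...,2]>-.01)&(P[...,0]>.2)&(P[...,2]<.3)
    for nm,lo,hi in (("blue",(100,120,40),(125,255,255)),("green",(60,80,30),(95,255,255)),("yellow",(24,180,120),(34,255,255)),("pink",(150,80,120),(175,255,255)),("orange",(5,170,150),(17,255,255))):
        m=(cv2.inRange(hsv,lo,hi)>0)&ok
        k,L,S,C=cv2.connectedComponentsWithStats(m.astype(np.uint8))
        for i in range(1,k):
            if S[i,4]>25:
                q=P[L==i]; print(n,nm,C[i].round(),S[i,4],np.percentile(q,5,axis=0).round(3),np.percentile(q,95,axis=0).round(3))
    # blue grip: top face
    m=(cv2.inRange(hsv,(100,120,40),(125,255,255))>0)&ok&(P[...,2]>.14)
    q=P[m]; print("blue",len(q),q[:,2].max())
    t=q[q[:,2]>.19]; print("top",len(t),t.mean(0),t.min(0),t.max(0)); 
    if len(t)>4: print(cv2.minAreaRect((t[:,:2]*1000).astype(np.float32)))
    # foot
    g=(P[...,2]>.008)&(P[...,2]<.025)&(np.hypot(P[...,0]-q[:,0].mean(),P[...,1]-q[:,1].mean())<.06)
    f=P[g]; print("foot",len(f),cv2.minEnclosingCircle((f[:,:2]*1000).astype(np.float32)))
    im=d["image"][c[1]-60:c[1]+60,c[0]-60:c[0]+60]; out.append(cv2.resize(im,(400,400),interpolation=cv2.INTER_CUBIC))
cv2.imwrite("pics/crop1.png",np.hstack(out)[:,:,::-1])
E
```

```text
scene blue [311. 230.] 304 [ 0.414 -0.232  0.157] [ 0.433 -0.211  0.201]
scene green [204. 152.] 147 [0.437 0.16  0.161] [0.455 0.179 0.199]
scene pink [306. 210.] 50 [ 0.501 -0.158  0.068] [ 0.586 -0.06   0.143]
scene pink [471. 258.] 27 [ 0.777 -0.444  0.025] [ 0.788 -0.428  0.03 ]
blue 304 0.20256127989296135
top 131 [ 0.42442527 -0.22057342  0.19844658] [ 0.41289609 -0.23310378  0.1901279 ] [ 0.44160769 -0.20434738  0.20256128]
((427.33160400390625, -218.090087890625), (23.537982940673828, 22.504169464111328), 39.34236145019531)
foot 704 ((431.89495849609375, -216.78140258789062), 45.828277587890625)
side blue [232. 235.] 245 [ 0.417 -0.233  0.154] [ 0.448 -0.209  0.201]
side green [236. 145.] 129 [0.44  0.16  0.154] [0.462 0.183 0.201]
side green [281. 183.] 41 [0.574 0.073 0.082] [0.602 0.099 0.088]
side yellow [262. 148.] 325 [0.521 0.302 0.012] [0.565 0.344 0.087]
side yellow [250. 218.] 837 [ 0.457 -0.111  0.015] [0.515 0.031 0.088]
side pink [288. 216.] 26 [ 0.592 -0.063  0.067] [ 0.606 -0.041  0.074]
side pink [299. 221.] 40 [ 0.622 -0.093  0.062] [ 0.638 -0.043  0.073]
side pink [284. 226.] 95 [ 0.571 -0.103  0.046] [ 0.616 -0.057  0.073]
side pink [290. 226.] 29 [ 0.597 -0.104  0.066] [ 0.607 -0.079  0.073]
blue 243 0.20258793817824727
top 103 [ 0.43187613 -0.21981086  0.19823399] [ 0.41583481 -0.23531749  0.19028974] [ 0.44910184 -0.19889567  0.20258794]
((431.12994384765625, -216.97525024414062), (29.899322509765625, 27.253847122192383), 34.9614143371582)
foot 429 ((432.31890869140625, -215.81561279296875), 45.7772331237793)
```

View pics/crop1.png

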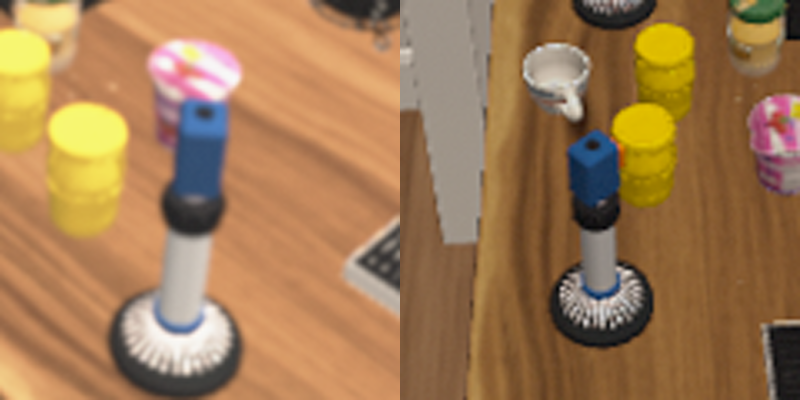

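The blue foot is centred at about (0.432, -0.216). In the crop, orange peeks out at the grip's far right side (about (620,152) on the right), so the button faces roughly +x+y. I'll estimate that direction and the approach shift.

```bash
cat >> h.py <<'E'
def shift(p, y_ang=None, o=None):
    o=o or bot.get_obs(); R=Rotation.from_quat(o["eef_rot"])
    s=R.inv().apply(np.array(p)-o["tool_pos"])*100
    y=R.as_matrix()[:,1]; a=np.degrees(np.arctan2(y[1],y[0]))
    print("shift cm",s.round(2),"y angle",a.round(1))
    if y_ang is not None: print("turn tool z rad", round(-np.radians((y_ang-a+90)%180-90),3), "R to down", R.as_matrix()[:,2].round(4))
E
python3 - <<'E'
from h import *
c=np.array([.432,-.2165])
for n in ("scene","side"):
    d=dict(np.load(n+".npz")); P=pts(d); hsv=cv2.cvtColor(d["image"],cv2.COLOR_RGB2HSV)
    near=np.hypot(P[...,0]-c[0],P[...,1]-c[1])<.035
    m=near&(cv2.inRange(hsv,(100,120,40),(125,255,255))>0)&(P[...,2]>.155)&(P[...,2]<.192)
    q=P[m][:,:2]-c
    print(n,"faces: ")
    best=[]
    for a in range(0,90,3):
        u=np.array([[np.cos(np.radians(a)),np.sin(np.radians(a))],[-np.sin(np.radians(a)),np.cos(np.radians(a))]])
        r=np.abs(q@u.T); e=np.minimum(abs(r[:,0]-.017),abs(r[:,1]-.014)); e2=np.minimum(abs(r[:,0]-.014),abs(r[:,1]-.017))
        best+= [(np.median(e),a),(np.median(e2),a+90)]
    print(sorted(best)[:5])
    o=near&(P[...,2]>.15)&(P[...,2]<.2)&(cv2.inRange(hsv,(3,130,120),(22,255,255))>0)
    print("orange",[(v,u) for v,u in np.argwhere(o)][:6],(P[o]-[*c,0]).round(3)[:8])
shift((.432,-.2165,.33),45)
E
```

```text
scene faces: 
[(np.float64(0.000895905288343362), 126), (np.float64(0.0009118855120699579), 135), (np.float64(0.0009227725707579328), 132), (np.float64(0.0009263113917579143), 129), (np.float64(0.0009663714078238812), 138)]
orange [] []
side faces: 
[(np.float64(0.0019264704930925473), 30), (np.float64(0.0019920719138326985), 45), (np.float64(0.002005973170821662), 21), (np.float64(0.0020104861641421622), 27), (np.float64(0.002031378075734537), 24)]
orange [(np.int64(226), np.int64(237)), (np.int64(227), np.int64(239)), (np.int64(228), np.int64(239)), (np.int64(228), np.int64(240)), (np.int64(229), np.int64(239)), (np.int64(229), np.int64(240))] [[0.015 0.022 0.186]
 [0.02  0.021 0.183]
 [0.02  0.011 0.19 ]
 [0.022 0.016 0.184]
 [0.019 0.012 0.184]
 [0.022 0.012 0.184]
 [0.022 0.012 0.181]
 [0.022 0.011 0.178]]
shift cm [-48.33 -54.82  -9.86] y angle 63.2
turn tool z rad 0.318 R to down [-5.e-04 -9.e-04 -1.e+00]
```

>>> send_rows([
  [[-48.3,-54.8,-9.9,0,0,0.4],[-48.3,-54.8,-9.9,0,0,0.4],[-48.3,-54.8,-9.9,0,0,0.4],[-48.3,-54.8,-9.9,0,0,0.4],[-48.3,-54.8,-9.9,0,0,0.4],[-48.3,-54.8,-9.9,0,0,0.4],[-48.3,-54.8,-9.9,0,0,0.4],[-48.3,-54.8,-9.9,0,0,0.4],[-48.3,-54.8,-9.9,0,0,0.4],[-48.3,-54.8,-9.9,0,0,0.4],[-48.3,-54.8,-9.9,0,0,0.4],[-48.3,-54.8,-9.9,0,0,0.4],[-48.3,-54.8,-9.9,0,0,0.4],[-48.3,-54.8,-9.9,0,0,0.4],[-48.3,-54.8,-9.9,0,0,0.4],[-48.3,-54.8,-9.9,0,0,0.4],[-48.3,-54.8,-9.9,0,0,0.4],[-48.3,-54.8,-9.9,0,0,0.4],[-48.3,-54.8,-9.9,0,0,0.4],[-48.3,-54.8,-9.9,0,0,0.4]],
], gripper=0)

```text
time: 1.77
tool_pos: [0.4318, -0.2169, 0.3297]
eef_rot: [0.421, 0.907, 0.0, -0.001]
ft_force: [-0.1, 0.4, -1.0]
grip_width: 1.002
grasp_force: 0.0
```

Run:
```python
from h import *
o=bot.get_obs(); print(o["time"],o["joints"].round(3),o["tool_pos"].round(4))
d=bot.get_image("wrist"); np.savez("w1.npz",**d)
cv2.imwrite("pics/w1.png",d["image"][:,:,::-1]); print(d["eye"])
shift((.432,-.2165,.33),45)
```

```text
1.7667 [-0.562  0.138  1.681  0.     1.324 -1.263] [ 0.4318 -0.2169  0.3297]
[ 0.38718927 -0.16394443  0.47384114]
shift cm [-0.07 -0.01 -0.03] y angle 40.2
turn tool z rad -0.083 R to down [-1.e-03  9.e-04 -1.e+00]
```

View pics/w1.png

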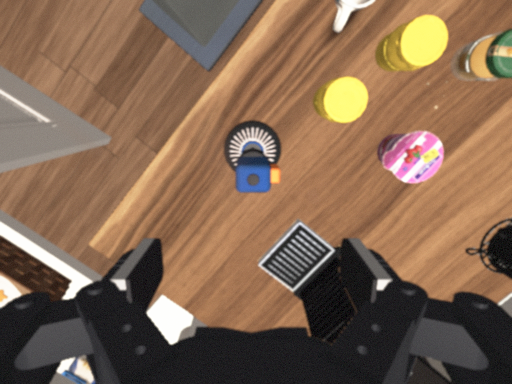

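Wrist view: blue grip at (253,176), its orange button at (276,175) on the image right, which is the tool's +y side. This is the only blue grip in view and the closing line is already nearly aligned, so I'll measure it.

Run:
```python
from h import *
d=dict(np.load("w1.npz")); P=pts(d); hsv=cv2.cvtColor(d["image"],cv2.COLOR_RGB2HSV)
near=np.hypot(P[...,0]-.432,P[...,1]+.2165)<.05
t=near&(cv2.inRange(hsv,(100,120,40),(125,255,255))>0)&(P[...,2]>.194)
q=P[t]; print(len(q),q.mean(0).round(4)); r=cv2.minAreaRect((q[:,:2]*1000).astype(np.float32)); print(r)
c=np.array(r[0])/1000
o=near&(cv2.inRange(hsv,(3,130,100),(22,255,255))>0)&(P[...,2]>.14)
b=P[o]; bm=np.median(b,0); print(len(b),bm.round(4),"angle",np.degrees(np.arctan2(*(bm[:2]-c)[::-1])), b[:,2].min(),b[:,2].max())
a=np.array([np.cos(np.radians(40.2)),np.sin(np.radians(40.2))])
print("extent along tool y",((b[:,:2]-c)@a).min().round(4),((b[:,:2]-c)@a).max().round(4), "top y",((q[:,:2]-c)@a).min(),((q[:,:2]-c)@a).max())
g=(P[...,2]>.006)&(P[...,2]<.025)&near
print("foot",cv2.minEnclosingCircle((P[g][:,:2]*1000).astype(np.float32)))
```

```text
735 [ 0.4304 -0.2131  0.2007]
((431.1822204589844, -213.88619995117188), (30.628734588623047, 26.128433227539062), 40.604248046875)
151 [ 0.4465 -0.1987  0.1867] angle 44.85003256838728 0.16671192915327593 0.4037152999150728
extent along tool y -0.0445 0.0261 top y -0.015250065370383434 0.01537546031115772
foot ((430.6285400390625, -215.13934326171875), 44.75596618652344)
```

>>> send_rows([
  [[0.1,0.1,3,0,0,0],[0.2,0.1,6,0,0,0],[0.2,0.1,9,0,0,0],[0.2,0.1,12,0,0,0],[0.2,0.1,14,0,0,0],[0.2,0.1,15.5,0,0,0],[0.2,0.1,16.7,0,0,0],[0.2,0.1,17.5,0,0,0],[0.2,0.1,17.5,0,0,0],[0.2,0.1,17.5,0,0,0]],
])

```text
time: 2.65
tool_pos: [0.4315, -0.2132, 0.1556]
eef_rot: [0.42, 0.908, 0.0, -0.0]
ft_force: [0.1, -0.1, 0.1]
grip_width: 0.998
grasp_force: 0.0
```

Run:
```python
from h import *
o=bot.get_obs(); print(o["time"],o["tool_pos"].round(4),o["ft_force"])
d=bot.get_image("side"); w=bot.get_image("wrist")
a=cv2.resize(d["image"][175:275,180:300],(400,333),interpolation=cv2.INTER_CUBIC); b=cv2.resize(w["image"][50:,:],(400,333)) 
cv2.imwrite("pics/g1.png",np.hstack([a,b])[:,:,::-1])
```

```text
2.65 [ 0.4315 -0.2132  0.1556] [ 0.12480922 -0.13476932  0.14071117]
```

View pics/g1.png

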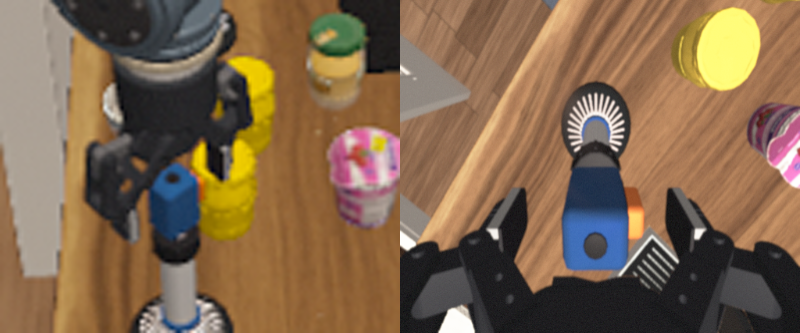

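Side and wrist crops: the fingers straddle the blue grip, with the button (about (638,213), right half) facing the +y finger. I'll shift back about 1.5 mm and close.

>>> send_rows([
  [[-0.15,-0.1,0.1,0,0,0],[-0.15,-0.1,0.1,0,0,0],[-0.15,-0.1,0.1,0,0,0],[-0.15,-0.1,0.1,0,0,0],[-0.15,-0.1,0.1,0,0,0],[-0.15,-0.1,0.1,0,0,0],[-0.15,-0.1,0.1,0,0,0],[-0.15,-0.1,0.1,0,0,0],[-0.15,-0.1,0.1,0,0,0],[-0.15,-0.1,0.1,0,0,0],[-0.15,-0.1,0.1,0,0,0],[-0.15,-0.1,0.1,0,0,0],[-0.15,-0.1,0.1,0,0,0],[-0.15,-0.1,0.1,0,0,0],[-0.15,-0.1,0.1,0,0,0],[-0.15,-0.1,0.1,0,0,0],[-0.15,-0.1,0.1,0,0,0],[-0.15,-0.1,0.1,0,0,0]],
], gripper=255)

```text
time: 4.25
tool_pos: [0.4329, -0.2153, 0.1553]
eef_rot: [0.421, 0.907, 0.001, 0.001]
ft_force: [5.6, 6.7, 7.6]
grip_width: 0.397
grasp_force: 60.8
```

>>> send_rows([
  [[0,0.1,0,0,0,0],[0,0.1,0,0,0,0],[0,0.1,-0.3,0,0,0],[0,0.1,-0.6,0,0,0],[0,0.1,-0.9,0,0,0],[0,0.1,-1.2,0,0,0],[0,0.1,-1.5,0,0,0],[0,0.1,-1.5,0,0,0],[0,0.1,-1.5,0,0,0]],
])

```text
time: 5.0
tool_pos: [0.4329, -0.2152, 0.1695]
eef_rot: [0.42, 0.907, 0.0, 0.001]
ft_force: [5.3, -1.4, -3.9]
grip_width: 0.399
grasp_force: 61.2
```

>>> send_rows([
  [[0,0,-0.4,0,0,0],[0,0,-0.8,0,0,0],[0,0,-1.2,0,0,0],[0,0,-1.6,0,0,0],[0,0,-2.0,0,0,0],[0,0,-2.4,0,0,0],[0,0,-2.8,0,0,0],[0,0,-3.2,0,0,0],[0,0,-3.6,0,0,0],[0,0,-4.0,0,0,0],[0,0,-4.4,0,0,0],[0,0,-4.8,0,0,0],[0,0,-5.2,0,0,0],[0,0,-5.6,0,0,0],[0,0,-6.0,0,0,0],[0,0,-6.4,0,0,0],[0,0,-6.7,0,0,0],[0,0,-7.0,0,0,0],[0,0,-7.0,0,0,0]],
])

```text
time: 6.58
tool_pos: [0.4329, -0.2152, 0.2395]
eef_rot: [0.42, 0.907, 0.0, 0.001]
ft_force: [6.3, -2.2, -5.2]
grip_width: 0.395
grasp_force: 61.0
```

>>> send_rows([
  [[0,0,-0.2,0,0,0],[0,0,-0.4,0,0,0],[0,0,-0.5,0,0,0],[0,0,-0.6,0,0,0],[0,0,-0.6,0,0,0],[0,0,-0.6,0,0,0]],
])

```text
time: 7.08
tool_pos: [0.4329, -0.2152, 0.2451]
eef_rot: [0.42, 0.907, 0.0, 0.001]
ft_force: [7.1, -3.3, -5.7]
grip_width: 0.395
grasp_force: 61.0
```

Run:
```python
from h import *
d=bot.get_image("side"); s=bot.get_image("scene")
a=cv2.resize(d["image"][170:290,170:290],(400,400),interpolation=cv2.INTER_CUBIC); b=cv2.resize(s["image"][180:310,245:375],(400,400),interpolation=cv2.INTER_CUBIC)
cv2.imwrite("pics/up.png",np.hstack([a,b])[:,:,::-1])
for n,d in (("side",d),("scene",s)):
    P=pts(d);hsv=cv2.cvtColor(d["image"],cv2.COLOR_RGB2HSV)
    m=(np.hypot(P[...,0]-.432,P[...,1]+.2155)<.035)&(cv2.inRange(hsv,(100,120,40),(125,255,255))>0)&(P[...,2]>.1)
    print(n,m.sum(),np.percentile(P[m][:,2],[0,2,50,98,100]).round(3))
```

```text
side 193 [0.241 0.243 0.273 0.291 0.32 ]
scene 6 [0.287 0.287 0.288 0.289 0.289]
```

View pics/up.png

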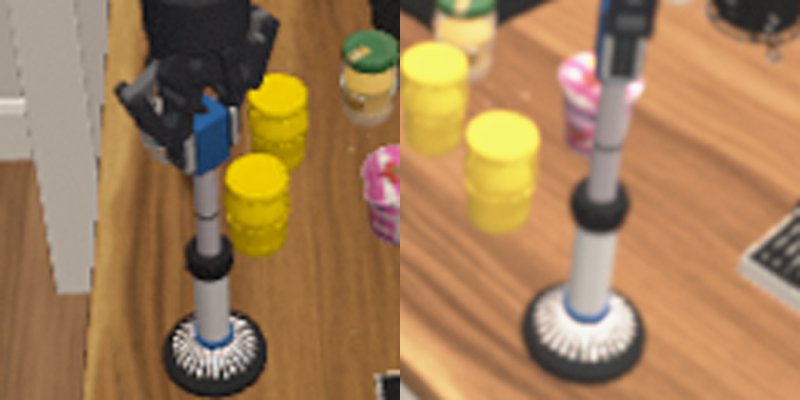

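The grip is nearly out: its top is at about 0.29 m and the black ring shows at (205,215) left and (607,147) right. No red ring is visible yet, so I'll ease up to the hard stop and hold.

>>> send_rows([
  [[0,0,-0.1,0,0,0],[0,0,-0.2,0,0,0],[0,0,-0.3,0,0,0],[0,0,-0.3,0,0,0],[0,0,-0.3,0,0,0],[0,0,-0.3,0,0,0]],
])

```text
time: 7.68
tool_pos: [0.4328, -0.2151, 0.2457]
eef_rot: [0.421, 0.907, 0.0, -0.0]
ft_force: [15.6, -7.2, -31.9]
grip_width: 0.397
grasp_force: 64.8
```

The hard stop is reached: the pull rose to 32 N and the TCP stayed still. I'll ease off about 1 mm to save grip margin, then hold.

>>> send_rows([
  [[0,0,0.1,0,0,0],[0,0,0.1,0,0,0],[0,0,0.1,0,0,0],[0,0,0.1,0,0,0],[0,0,0.1,0,0,0],[0,0,0.1,0,0,0],[0,0,0.1,0,0,0],[0,0,0.1,0,0,0],[0,0,0.1,0,0,0],[0,0,0.1,0,0,0],[0,0,0.1,0,0,0],[0,0,0.1,0,0,0],[0,0,0.1,0,0,0],[0,0,0.1,0,0,0],[0,0,0.1,0,0,0],[0,0,0.1,0,0,0],[0,0,0.1,0,0,0],[0,0,0.1,0,0,0],[0,0,0.1,0,0,0],[0,0,0.1,0,0,0]],
])

```text
time: 9.35
tool_pos: [0.4328, -0.2151, 0.2456]
eef_rot: [0.421, 0.907, 0.0, 0.0]
ft_force: [12.5, -5.8, -21.5]
grip_width: 0.394
grasp_force: 65.8
```

>>> send_rows([
  [[0,0,0,0,0,0],[0,0,0,0,0,0],[0,0,0,0,0,0],[0,0,0,0,0,0],[0,0,0,0,0,0],[0,0,0,0,0,0],[0,0,0,0,0,0],[0,0,0,0,0,0],[0,0,0,0,0,0],[0,0,0,0,0,0],[0,0,0,0,0,0],[0,0,0,0,0,0],[0,0,0,0,0,0],[0,0,0,0,0,0],[0,0,0,0,0,0],[0,0,0,0,0,0],[0,0,0,0,0,0],[0,0,0,0,0,0],[0,0,0,0,0,0],[0,0,0,0,0,0]],
])

```text
time: 11.02
tool_pos: [0.4328, -0.2151, 0.2456]
eef_rot: [0.421, 0.907, 0.0, 0.0]
ft_force: [13.0, -5.7, -21.9]
grip_width: 0.394
grasp_force: 65.8
```

>>> send_rows([
  [[0,0,0,0,0,0],[0,0,0,0,0,0],[0,0,0,0,0,0],[0,0,0,0,0,0],[0,0,0,0,0,0],[0,0,0,0,0,0],[0,0,0,0,0,0],[0,0,0,0,0,0],[0,0,0,0,0,0],[0,0,0,0,0,0],[0,0,0,0,0,0],[0,0,0,0,0,0]],
])

```text
time: 12.02
tool_pos: [0.4328, -0.2151, 0.2456]
eef_rot: [0.421, 0.907, 0.0, 0.0]
ft_force: [12.6, -6.6, -21.1]
grip_width: 0.398
grasp_force: 65.7
```

Run:
```python
from h import *
d=bot.get_image("side"); s=bot.get_image("scene")
a=cv2.resize(d["image"][170:290,170:290],(400,400),interpolation=cv2.INTER_CUBIC); b=cv2.resize(s["image"],(400,400))
cv2.imwrite("pics/end.png",np.hstack([a,b])[:,:,::-1])
P=pts(d);hsv=cv2.cvtColor(d["image"],cv2.COLOR_RGB2HSV)
m=(np.hypot(P[...,0]-.432,P[...,1]+.2155)<.035)&(cv2.inRange(hsv,(100,120,40),(125,255,255))>0)&(P[...,2]>.1)
print(m.sum(),np.percentile(P[m][:,2],[2,50,98]).round(3))
```

```text
191 [0.244 0.274 0.292]
```

View pics/end.png

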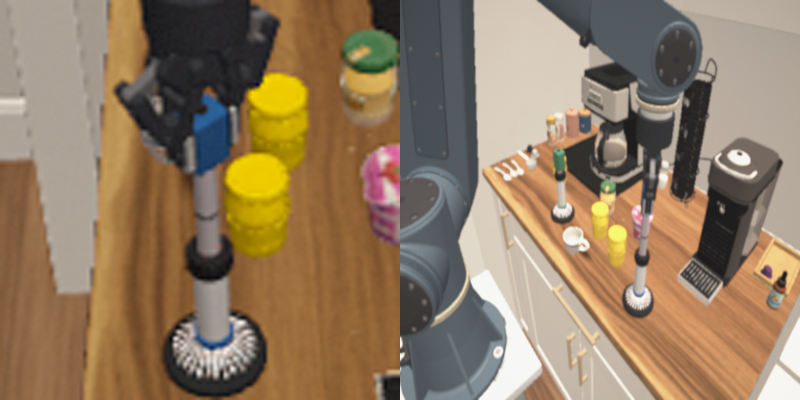

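The final view shows the grip held at full height: top at 0.292 m, TCP up 90 mm, hard-stop load steady. The black ring is at (205,215). No red ring can be made out at the collar at this resolution. The green duster, jar, tub and cup look undisturbed. It has been held for over 4 s, so I'm handing in.

```bash
python3 -c "
from plant import bot
print(bot.sign_off())"
```

```text
the job is handed in; nothing more can be done
None
```

I handed the job in with the arm still holding the blue duster fully extended at its second stop, button squeezed in, after more than 4 s there; the green duster, honey jar, creamer tub and espresso cup look undisturbed, the red ring wasn't visible in the images (the hard stop and 90 mm of travel confirm the position), and sign-off returned no verdict.

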